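# Push a stuck battery out of a torch barrel and put it away

## Task

An old battery is stuck in the slanting torch barrel: take the wooden push stick from its holder and push the battery right out of the barrel's lower end onto the two rails. Stand the stick back in its holder, then put the old battery in the grey tub and shut the lid fully. Leave the standing spare battery, the low cream pot and the red-capped bottle undisturbed.

Things in the scene. Friction and masses are not known exactly. Their poses are not given: they have to be found in the camera images.
- stand: Pale wooden stand, fixed: board 240 x 100 x 12 mm carrying the slanting barrel and, below and in front of the barrel's lower end, a chute of two rails that catches the battery. Origin: underside of the board, straight below the barrel's lower end; x points level along the chute, away from the robot; z up.
- rails (a point): Point between the rails' centres, x = 0.057 in the stand's frame. The rails (4 mm thick, 13 mm wide together) slope down 10 degrees along x to x = 0.115, centres at z = 0.040 - 0.176 x, to a 48 mm high stop. Side walls 21 mm apart guide the battery at both ends and leave a gap for the fingers from x = 0.026 to 0.088. The battery lies along the rails, its axis 8 mm above their centres.
- barrel: Aluminium torch barrel, open tube fixed in the stand: 90 mm long, 26 mm outside, bore 18 mm, leaning 40 degrees from vertical, upper mouth towards the robot and flared to 31 mm over its first 10 mm. Origin: centre of the bore at the upper mouth (world z = 0.142). z points up out of the mouth along the bore, x at right angles to it, up and away from the robot. Lower end open, at z = -0.09.
- barrel_exit (a point): Centre of the barrel's lower open end, 73 mm above the worktop. A wooden ramp, 21 mm wide, carries the bore's lower wall on from here for 37 mm down to the rails. The battery strikes the rails before it is clear of the bore and leans on the ramp: push the stick's tip 33 to 38 mm out of this end to lay it on the rails, clear of the barrel.
- old_cell: Old battery, green jacket, 15 mm diameter, 50 mm long, 25 g. At the start stuck in the barrel, its upper end 35 mm below the upper mouth: a side spring (about 5 N) holds it, 4 to 10 N along the bore moves it, until its upper end has passed z = -0.08 of the barrel. Origin: centre of its flat end (the lower one at the start); z along its axis to the other end.
- old_cell_mid (a point): The middle of the old battery, 25 mm from its origin along its axis.
- stick: Pale wooden push stick, 200 mm long, 40 g, standing upright (it may lean up to 5 degrees) in the holder: a 10 mm rod for the lower 140 mm, then, from 152 to 196 mm, a round handle 18 mm in diameter. Origin: centre of its thin lower tip; z runs along it to the handle.
- stick_grip (a point): Point on the stick's axis in the middle of the handle, 175 mm from the tip.
- holder: Brown wooden block, fixed, 70 x 70 mm, 56 mm high, with one 14 mm hole 48 mm deep in the middle of its top, chamfered by 4 mm. Origin: centre of its underside, below the hole. The stick's tip rests at z = 0.008 when it is home.
- tub: Grey plastic tub, fixed, 110 x 110 mm, 60 mm high, open-topped with walls 4 mm thick. Origin: centre of its underside; x points from front to its hinged rim, z up.
- lid (a joint): The tub's lid angle in rad: 0 shut, 1.57 upright, at the start 1.6 to 1.8 (open, leaning back). The hinge lies along the tub's rear (+x) rim and is stiff: the lid stays at any angle; about 1 to 2 N at its edge moves it.
- lid_hinge (a point): Middle of the lid's hinge line, at x = 0.055, z = 0.0605 in the tub's frame.
- lid_edge (a point): Middle of the lid's free edge on its outer face, 110 mm from the hinge; the lid is a flat panel 6 mm thick and 112 mm wide with a tab 34 mm wide reaching 15 mm beyond this edge.
- spare_cell: Bystander: spare battery with a red jacket, 15 mm diameter, 50 mm tall, standing loose. Origin: centre of its underside.
- rollon: Bystander: small white bottle with a red cap, 36 x 42 x 106 mm, loose. Origin: centre of its underside.
- pot: Bystander: low round cream pot with a tan lid, 91 mm diameter, 53 mm tall, loose. Origin: centre of its underside.

How it is judged:
On the way, in this order (a step that is already met when the one before it is completed fails the run):
1. the stick's thin end is in the barrel's upper mouth while the old cell is still stuck inside (x of stick in the frame of barrel between -0.009 and 0.009 m and y of stick in the frame of barrel between -0.009 and 0.009 m and z of stick in the frame of barrel below -0.012 m and z of old_cell_mid in the frame of barrel above -0.08 m), for 0.05 s.
2. the old cell is out of the barrel's lower end, with the stick pushed deep in the barrel (x of stick in the frame of barrel between -0.009 and 0.009 m and y of stick in the frame of barrel between -0.009 and 0.009 m and z of stick in the frame of barrel below -0.055 m and z of old_cell_mid in the frame of barrel below -0.113 m), for 0.05 s.
3. the stick stands in its holder again (horizontal distance between stick and holder below 0.01 m and height (world z) of stick below 0.02 m and angle between stick's own z axis and vertical below 0.17 rad), for 0.2 s.
4. the old cell is in the tub (x of old_cell_mid in the frame of tub between -0.055 and 0.055 m and y of old_cell_mid in the frame of tub between -0.055 and 0.055 m and z of old_cell_mid in the frame of tub between 0 and 0.045 m), for 0.1 s.
At the end, for the whole second after the job is handed in: The stick stands in the holder's hole (tip within 10 mm of the hole's axis and below z = 0.020, leaning under 10 degrees), the old battery lies inside the tub (its middle within the walls and below 45 mm), the lid is shut (under 0.08 rad), and stick and battery are at rest (all of step 3 and all of step 4 and value of joint lid below 0.08 rad and linear speed of each of stick, old_cell below 0.03 m/s); the robot touches nothing.
It fails at once if the spare battery is moved more than 40 mm or tipped over (distance of spare_cell from where it was at the start of the episode above 0.04 m or angle between spare_cell's own z axis and vertical above 0.5 rad).
It fails at once if the red-capped bottle is moved more than 40 mm or tipped over (distance of rollon from where it was at the start of the episode above 0.04 m or angle between rollon's own z axis and vertical above 0.5 rad).
It fails at once if the cream pot is moved more than 40 mm or tipped over (distance of pot from where it was at the start of the episode above 0.04 m or angle between pot's own z axis and vertical above 0.5 rad).
It also fails if it takes over 72 s, if anything falls off the work surface, if the arm or the gripper's body presses on something with over 40 N, if the wrist force passes 120 N, or if a joint passes its speed limit or range.

## Robot

A 6-joint arm with a two-finger parallel gripper is mounted at the origin on the work surface; the furniture and walls round the work are solid. World frame = base frame: x ahead of the robot, y to its left, z up, the work surface at z = 0. Lengths are in m, angles in rad, forces in N, time in s.
With the tool pointing down it reaches from about 0.275 to 0.875 m from the base axis. Payload 12.5 kg.
Tool frame: the origin (TCP) lies midway between the tips of the shut fingers; the grasp point (between the pads) lies 19 mm behind it; z points along the fingers, y is the line along which they close (so a half turn about z gives the same grasp; the last joint's range is limited). The gripper opens to 85 mm and grips with 20 to 120 N. Pads are 22 mm wide; open, the fingers measure 114 mm over their backs; the gripper's body (76 mm by 85 mm) begins 54 mm behind the grasp point. The pads swing forward as they close: fully open they stand 13 mm farther back than shut.
Start: joints at [1.154, 0.351, 1.652, -0, 1.139, -0.085], TCP at [0.179, 0.52, 0.205] pointing down, gripper open.
Joint ranges: [-2.75, 2.75], [-0.79, 2.1], [0.01, 2.65], [-1.57, 4.71], [0.07, 3.14], [-2.87, 2.87]. Speed limits (rad/s): [2.22, 2.22, 2.79, 3.14, 3.14, 3.14].

## Interface

Orientations are given as a rotation vector (axis times angle).
In Python, from workcell import r gives the robot as it stands.
- The arm moves only by the shell command python3 steer.py 'ROWS' [FORCE]. ROWS is one flat JSON list of numbers that holds 1 to 8 rows one after another, with no inner brackets; each row has 7 numbers: dx, dy, dz in m, then a rotation vector rx, ry, rz in rad, then the finger opening in m; each row shifts and turns the commanded pose from where the row before left it, along the tool's axes as they then stand; what a row does not reach is not made up. A row lasts 1/12 s, in which the tool goes at most 0.0417 m and 0.125 rad, less where a joint would pass 70% of its speed; a pose out of reach is approached as far as the arm can. The fingers move at their own pace and stop on an object; FORCE is the grip in N (left out, the last holds). Time passes only in rows, so rows that do not move let the fingers close. It prints the time, the measured TCP pose, the force, the opening and the grip force at its end. Input that does not fit is refused with a message, and nothing moves.
- r.read_state(): the state, without advancing time (a new reading comes with each control period).
- r.read_camera(name): name is "scene" or "side" or "wrist"; returns the picture (420x560x3 uint8, red, green, blue); there is no depth.
- r.get_calibration(name): a dict with "mtx" (3x3 intrinsics, pixels), "k1" (the pictures are not rectified: a ray, as slopes to the right and down, at radius r is drawn at 1 + k1 r^2 times it, then the intrinsics apply), "xyz" and "attitude" of the camera in the world; the wrist camera has in their place "T_tool_cam" (4x4, takes a point from camera to tool coordinates, whose origin is the TCP and whose axes are the flange's). Camera axes: x right, y down, z forward; pixel columns grow to the right and rows downward; lengths in m; the calibration is good to about 2 mm. A picture is of the moment at which its call begins: read the wrist's pose just before it. get_calibration takes no time and is no camera call.
- r.finish_job(): hands the job in; it is judged then, once.
The state is a dict: "clock": time; "joint_positions": joint angles; "qd": joint speeds; "effort": joint torques, N m; "ee_pos": TCP position; "tcp_rot": TCP orientation; "force": force on the tool from outside, world axes, zero at the start; "wrist_torque": the same for the moment, N m; "width": finger opening in m; "finger_force": force on a finger pad.
Only numpy, scipy, OpenCV 4.12 (cv2) and the standard library are available. Lean on these libraries where they do the work, as an engineer would, in place of code of your own. Each camera call takes 0.05 s, during which the arm holds its last target. There are 200 camera calls.

## Working session

There is one attempt and no reset: what is moved stays moved. The work goes in short steps, Python scripts to look and compute and a shell command to move; the robot and the scene stay as the last step left them, time stands still between calls to the robot, and variables do not carry over. Pictures are saved under pics/ and viewed, at most 10 in all, crops included, and the job is handed in when it is done.

```bash
ls; mkdir -p pics
python3 - <<'E'
from workcell import r
import cv2,numpy as np
print(r.read_state())
for n in ("scene","side","wrist"):
    print(n,r.get_calibration(n))
for n in ("scene","side"):
    im=r.read_camera(n); cv2.imwrite(f"pics/{n}0.png",cv2.resize(im[:,:,::-1],(800,600),interpolation=cv2.INTER_CUBIC))
E
```

```text
pics
steer.py
workcell.py
{'clock': 0.0, 'joint_positions': array([ 1.15443272e+00,  3.51251004e-01,  1.65243538e+00, -2.50034148e-06,
        1.13912649e+00, -8.45573356e-02]), 'qd': array([-0.00052476, -0.00074009, -0.00048728, -0.00084729,  0.0011794 ,
        0.00112469]), 'effort': array([-1.16677664e-03, -5.06117356e+01, -2.91398299e+01, -7.47196395e-05,
        4.62747455e-03, -2.24724069e-06]), 'ee_pos': array([0.17896522, 0.51967198, 0.20484607]), 'tcp_rot': array([-5.18761157e-01, -3.09816099e+00,  1.85761194e-03]), 'force': array([-0.33277243,  0.08431856, -0.32231733]), 'wrist_torque': array([0.02288749, 0.02319341, 0.01185435]), 'finger_force': 0.0, 'width': 0.08536363905860946}
scene {'mtx': array([[439.67818561,   0.        , 284.39922858],
       [  0.        , 439.67818561, 210.77489794],
       [  0.        ,   0.        ,   1.        ]]), 'k1': -0.0028280540875839917, 'xyz': array([ 1.04514248, -0.74476609,  0.75368225]), 'attitude': array([-2.11376267, -0.5833445 ,  0.32793879])}
side {'mtx': array([[522.90204667,   0.        , 268.12274313],
       [  0.        , 522.90204667, 207.36872208],
       [  0.        ,   0.        ,   1.        ]]), 'k1': 0.0630892673298927, 'xyz': array([0.99391377, 1.19333047, 0.68922241]), 'attitude': array([-0.46428768, -2.43914225,  1.61755727])}
wrist {'mtx': array([[322.71661837,   0.        , 279.17931338],
       [  0.        , 322.71661837, 204.23018628],
       [  0.        ,   0.        ,   1.        ]]), 'k1': -0.000825965467819898, 'T_tool_cam': array([[-1.33184865e-04, -9.65832687e-01, -2.59166361e-01,
         6.50269632e-02],
       [ 9.99999678e-01, -3.33720055e-04,  7.29774166e-04,
        -2.97538020e-04],
       [-7.91328756e-04, -2.59166181e-01,  9.65832421e-01,
        -1.67638198e-01],
       [ 0.00000000e+00,  0.00000000e+00,  0.00000000e+00,
         1.00000000e+00]])}
```

View pics/scene0.png

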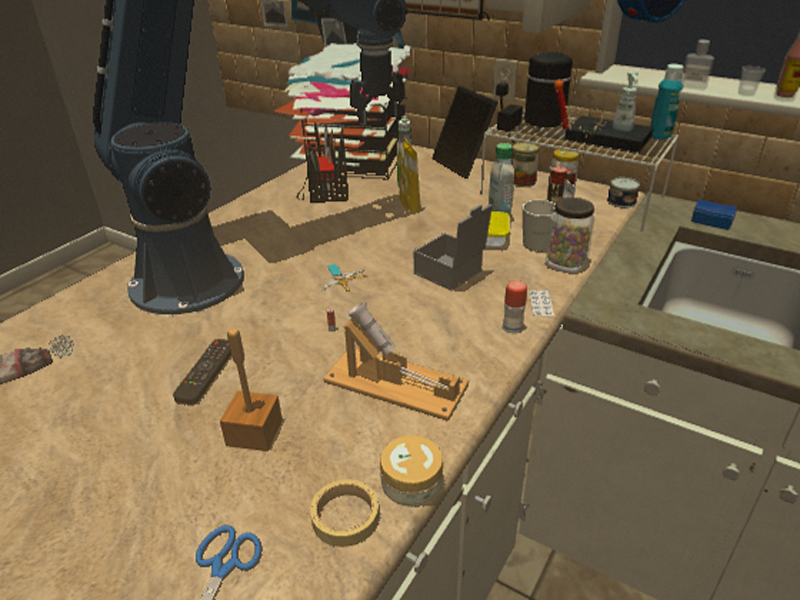

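View pics/side0.png

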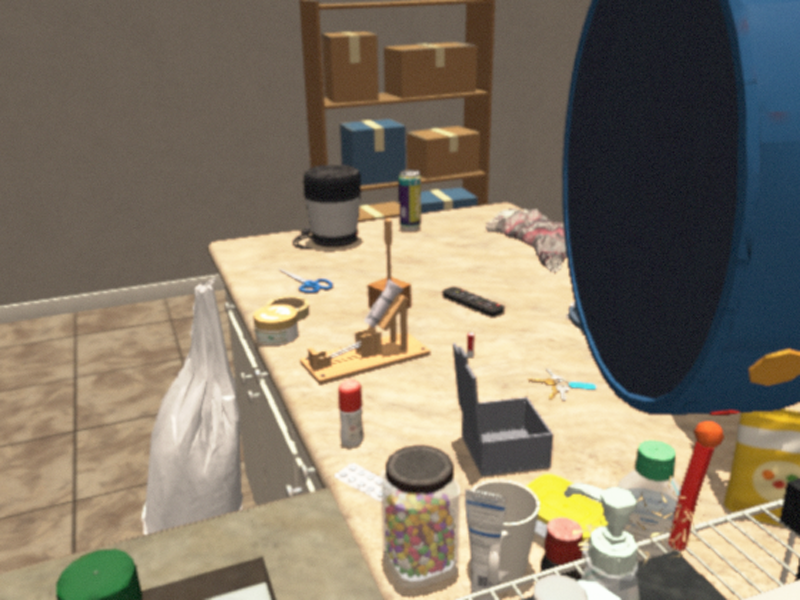

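The scene picture shows the holder at about (250,420) with the stick's handle top at (234,333). The barrel mouth is near (357,312), the rails near (425,378) and the tub near (447,262) with its lid open. The spare is at (331,320), the bottle at (514,307) and the pot at (411,468). The side picture shows the same objects: handle (388,235), mouth (390,287), tub (505,435). Next I enlarge both.

```bash
cat > h.py <<'E'
from workcell import r
import cv2,numpy as np
from scipy.spatial.transform import Rotation as R
from scipy.optimize import least_squares
def cam(n):
    c=r.get_calibration(n)
    if n=="wrist":
        s=r.read_state();T=np.eye(4);T[:3,:3]=R.from_rotvec(s["tcp_rot"]).as_matrix();T[:3,3]=s["ee_pos"]
        T=T@c["T_tool_cam"];return c,T[:3,:3],T[:3,3]
    return c,R.from_rotvec(c["attitude"]).as_matrix(),np.array(c["xyz"])
def proj(C,P):
    c,Rm,t=C;p=(np.atleast_2d(P)-t)@Rm;s=p[:,:2]/p[:,2:]
    s=s*(1+c["k1"]*(s**2).sum(1,keepdims=True));m=c["mtx"]
    return s*[m[0,0],m[1,1]]+[m[0,2],m[1,2]]
def ray(C,uv):
    c,Rm,t=C;m=c["mtx"];d=(np.array(uv,float)-[m[0,2],m[1,2]])/[m[0,0],m[1,1]];s=d.copy()
    for _ in range(5): s=d/(1+c["k1"]*(s@s))
    v=Rm@np.array([s[0],s[1],1]);return t,v/np.linalg.norm(v)
def onz(C,uv,z):
    t,v=ray(C,uv);return t+v*(z-t[2])/v[2]
def tri(*obs):
    A=0;b=0;L=[]
    for C,uv in obs:
        t,v=ray(C,uv);M=np.eye(3)-np.outer(v,v);A=A+M;b=b+M@t;L.append((M,t))
    X=np.linalg.solve(A,b);return X,[round(1000*np.linalg.norm(M@(X-t)),1) for M,t in L]
def crop(im,name,x0,y0,w,h,f):
    o=cv2.resize(im[y0:y0+h,x0:x0+w,::-1],None,fx=f,fy=f,interpolation=cv2.INTER_CUBIC)
    for x in range(-(-x0//20)*20,x0+w,20): cv2.putText(o,str(x),((x-x0)*f,10),0,.35,(0,0,255),1);cv2.line(o,((x-x0)*f,12),((x-x0)*f,18),(0,0,255),1)
    for y in range(-(-y0//20)*20,y0+h,20): cv2.putText(o,str(y),(0,(y-y0)*f+4),0,.35,(0,0,255),1);cv2.line(o,(24,(y-y0)*f),(30,(y-y0)*f),(0,0,255),1)
    cv2.imwrite("pics/"+name,o)
E
python3 - <<'E'
from h import *
crop(r.read_camera("scene"),"sc1.png",150,140,200,200,3) if 0 else crop(r.read_camera("scene"),"sc1.png",150,205,196,112,4)
crop(r.read_camera("side"),"si1.png",200,150,190,148,4)
E
```

```text
(no output)
```

View pics/sc1.png

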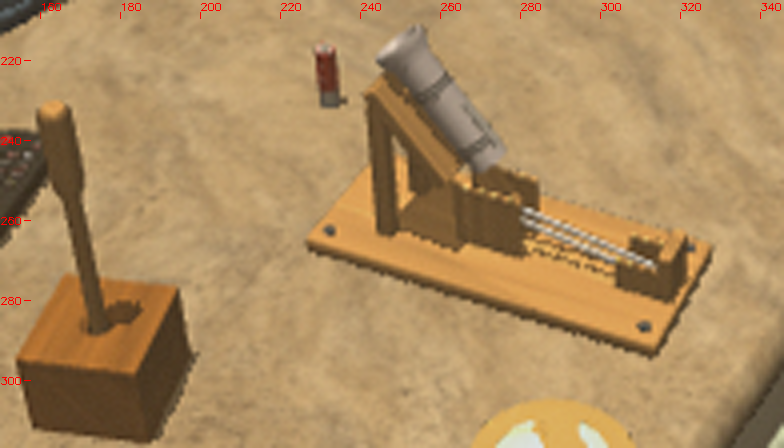

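View pics/si1.png

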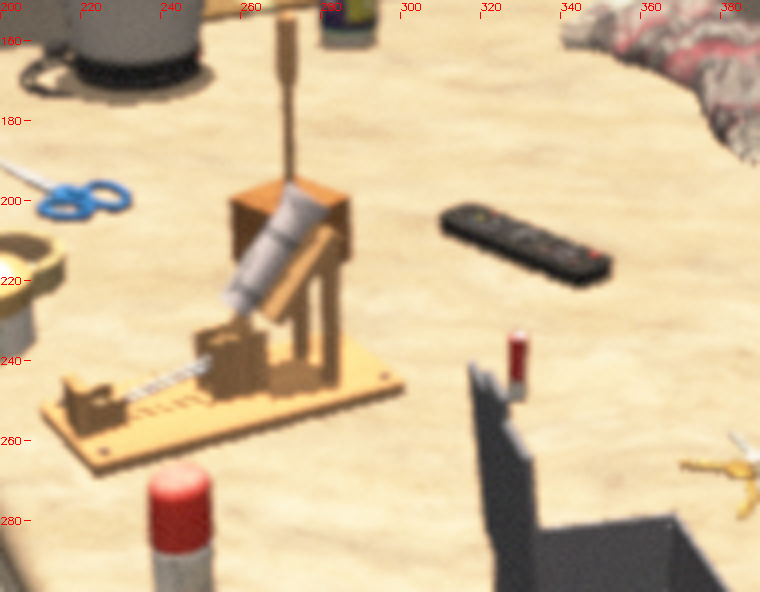

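Run:
```python
from h import *
np.set_printoptions(precision=4,suppress=True)
S=cam("scene");D=cam("side")
s=lambda x,y:np.array([x/4+150,y/4+205]); d=lambda x,y:np.array([x/4+200,y/4+150])
print("mouth",tri((S,s(402,43)),(D,d(307,196))))
print("exit",tri((S,s(490,162)),(D,d(238,302))))
print("sticktop",tri((S,s(53,104)),(D,d(287,14))))
print("holder top", np.mean([onz(S,s(*p),.056) for p in[(62,275),(180,290),(137,374),(17,358)]],0),[onz(S,s(*p),.056) for p in[(62,275),(180,290),(137,374),(17,358)]])
print("hole",onz(S,s(97,328),.056))
for p in[(307,240),(655,347),(712,247)]: print("bs",onz(S,s(*p),.012))
for p in[(97,470),(42,410),(403,385)]: print("bd",onz(D,d(*p),.012))
for p in[(331,326)]: print("spare",onz(S,np.array(p)*.7,0))
print("bottle",onz(S,np.array((514,326))*.7,0),"pot",onz(S,np.array((411,460))*.7,.053))
f=np.array
for p in[(414,252),(449,280),(484,262),(487,210),(459,238)]: print("tub",p,onz(S,f(p)*.7,.06))
crop(r.read_camera("scene"),"sc2.png",280,135,70,75,8)
```

```text
mouth (array([ 0.5143, -0.0507,  0.143 ]), [np.float64(1.2), np.float64(1.2)])
exit (array([ 0.5704, -0.0469,  0.073 ]), [np.float64(3.5), np.float64(3.5)])
sticktop (array([ 0.4462, -0.2598,  0.2066]), [np.float64(0.3), np.float64(0.3)])
holder top [ 0.4499 -0.2637  0.056 ] [array([ 0.4034, -0.2451,  0.056 ]), array([ 0.4714, -0.2199,  0.056 ]), array([ 0.4951, -0.2827,  0.056 ]), array([ 0.4295, -0.3073,  0.056 ])]
hole [ 0.4515 -0.2673  0.056 ]
bs [ 0.4745 -0.1108  0.012 ]
bs [ 0.7086 -0.0825  0.012 ]
bs [0.6982 0.0124 0.012 ]
bd [0.6953 0.0315 0.012 ]
bd [ 0.707  -0.0634  0.012 ]
bd [0.464  0.0007 0.012 ]
spare [0.3808 0.0328 0.    ]
bottle [0.6971 0.2163 0.    ] pot [ 0.722  -0.2224  0.053 ]
tub (414, 252) [0.4278 0.2805 0.06  ]
tub (449, 280) [0.5481 0.2182 0.06  ]
tub (484, 262) [0.5791 0.3181 0.06  ]
tub (487, 210) [0.4786 0.5456 0.06  ]
tub (459, 238) [0.4843 0.3856 0.06  ]
```

View pics/sc2.png

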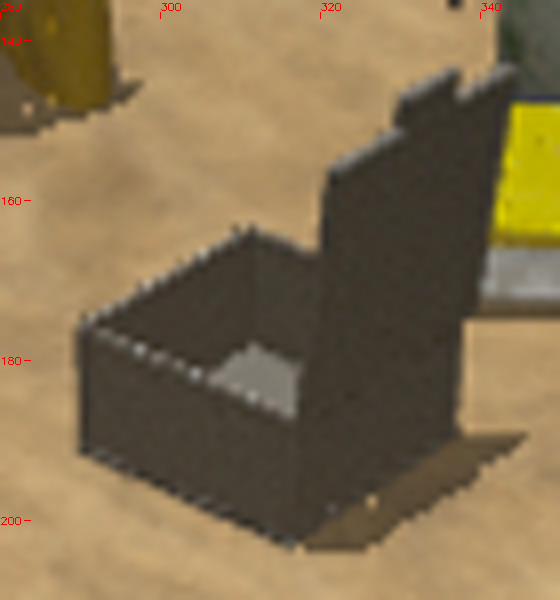

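```bash
python3 steer.py '[0,0,-0.04,0,0,0,0.085,0,0,-0.04,0,0,0,0.085,0,0,-0.04,0,0,0,0.085]'
python3 steer.py '[-0.0253,-0.0307,-0.0014,0,0,0,0.085,-0.0253,-0.0307,-0.0014,0,0,0,0.085,-0.0253,-0.0307,-0.0014,0,0,0,0.085,-0.0253,-0.0307,-0.0014,0,0,0,0.085,-0.0253,-0.0307,-0.0014,0,0,0,0.085,-0.0253,-0.0307,-0.0014,0,0,0,0.085,-0.0253,-0.0307,-0.0014,0,0,0,0.085,-0.0253,-0.0307,-0.0014,0,0,0,0.085]'
python3 steer.py '[-0.0253,-0.0307,-0.0014,0,0,0,0.085,-0.0253,-0.0307,-0.0014,0,0,0,0.085,-0.0253,-0.0307,-0.0014,0,0,0,0.085,-0.0253,-0.0307,-0.0014,0,0,0,0.085,-0.0253,-0.0307,-0.0014,0,0,0,0.085,-0.0253,-0.0307,-0.0014,0,0,0,0.085,-0.0253,-0.0307,-0.0014,0,0,0,0.085,-0.0253,-0.0307,-0.0014,0,0,0,0.085]'
python3 steer.py '[-0.0253,-0.0307,-0.0014,0,0,0,0.085,-0.0253,-0.0307,-0.0014,0,0,0,0.085,0,0,0,0,0,0.12,0.085,0,0,0,0,0,0.12,0.085,0,0,0,0,0,0.12,0.085,0,0,0,0,0,0.12,0.085,0,0,0,0,0,0.12,0.085,0,0,0,0,0,0.12,0.085]'
python3 steer.py '[0,0,0,0,0,0.12,0.085,0,0,0,0,0,0.12,0.085,0,0,0,0,0,0.12,0.085,0,0,0,0,0,0.12,0.085,0,0,0,0,0,0.12,0.085,0,0,0,0,0,0.12,0.085,0,0,0,0,0,0.12,0.085,0,0,0,0,0,0.12,0.085]'
python3 steer.py '[0,0,0,0,0,0.12,0.085,0,0,0,0,0,0.12,0.085,0,0,0,0,0,0.12,0.085,0,0,0,0,0,0.12,0.085,0,0,0,0,0,0.12,0.085,0,0,0,0,0,0.12,0.085,0,0,0,0,0,0.12,0.085,0,0,0,0,0,0.12,0.085]'
python3 steer.py '[0,0,0,0,0,0.05,0.085,0,0,0,0,0,0,0.085,0,0,0,0,0,0,0.085]'
python3 - <<'E'
from h import *
np.set_printoptions(precision=4,suppress=True)
print(r.read_state()["joint_positions"])
C=cam("wrist");im=r.read_camera("wrist")
np.savez("w1.npz",R=C[1],t=C[2]);print(C[2])
crop(im,"w1.png",80,0,400,300,2)
for n,p in dict(mouth=(.5143,-.0507,.142),hole=(.4515,-.2673,.056),top=(.4462,-.2598,.2066)).items(): print(n,proj(C,p))
E
```

```text
clock: 0.5
ee_pos: [0.1789, 0.5195, 0.3267]
tcp_rot: [-0.519, -3.098, 0.002]
force: [0.9, 1.1, -0.3]
width: 0.0855
finger_force: 0.0
clock: 1.17
ee_pos: [0.2904, 0.2201, 0.3367]
tcp_rot: [0.518, 3.098, 0.0]
force: [1.7, 1.2, 0.1]
width: 0.0851
finger_force: 0.0
clock: 1.83
ee_pos: [0.4019, -0.0785, 0.348]
tcp_rot: [0.519, 3.098, -0.0]
force: [1.1, 0.3, 0.4]
width: 0.0851
finger_force: 0.0
clock: 2.5
ee_pos: [0.4296, -0.1508, 0.3505]
tcp_rot: [-1.585, -2.712, -0.0]
force: [-0.1, 0.5, -0.2]
width: 0.0848
finger_force: 0.0
clock: 3.17
ee_pos: [0.4296, -0.1508, 0.3505]
tcp_rot: [-2.658, -1.674, 0.0]
force: [-0.1, -0.0, 0.5]
width: 0.0853
finger_force: 0.0
clock: 3.83
ee_pos: [0.4296, -0.1508, 0.3505]
tcp_rot: [-3.131, -0.257, 0.0]
force: [-1.2, -0.5, -0.6]
width: 0.085
finger_force: 0.0
clock: 4.08
ee_pos: [0.4296, -0.1508, 0.3506]
tcp_rot: [-3.136, -0.191, 0.0]
force: [0.5, -0.0, 0.8]
width: 0.0852
finger_force: 0.0
[-0.4398  0.0528  1.6639  0.      1.4249  1.0091]
[ 0.495  -0.1433  0.5182]
mouth [[198.2145  89.0717]]
hole [[361.866  159.7977]]
top [[391.1381 183.5673]]
```

View pics/w1.png

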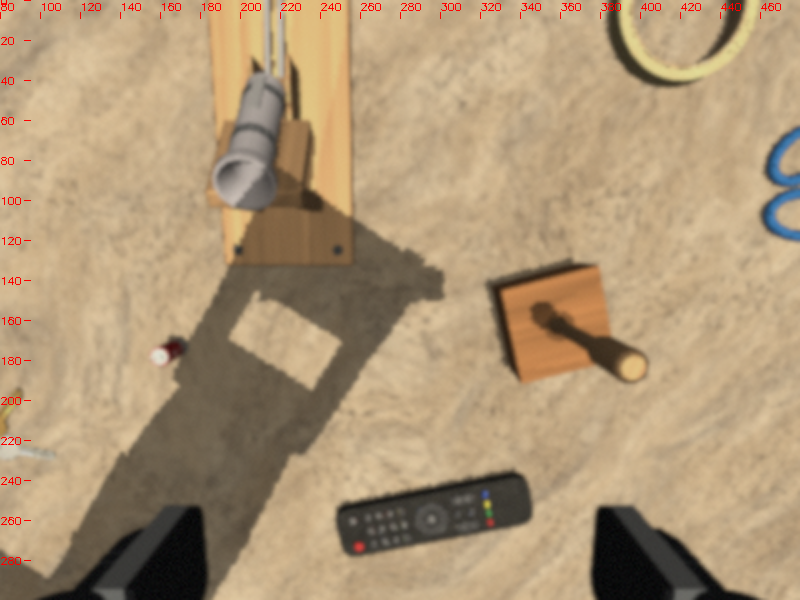

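Run:
```python
from h import *
np.set_printoptions(precision=4,suppress=True)
S=cam("scene");D=cam("side");W=cam("wrist");z=np.load("w1.npz");W=(W[0],z["R"],z["t"])
s=lambda x,y:np.array([x/4+150,y/4+205]); d=lambda x,y:np.array([x/4+200,y/4+150]); w=lambda x,y:np.array([x/2+80,y/2])
print("mouth",tri((S,s(402,43)),(D,d(307,196)),(W,w(245,182))),onz(W,w(245,182),.142))
print("exit",onz(W,w(268,78),.08))
print("sticktop",tri((S,s(53,104)),(D,d(287,14)),(W,w(632,367))),onz(W,w(632,367),.2075))
h=[onz(W,w(*p),.056) for p in[(500,289),(598,266),(610,362),(520,382)]];print("holder",np.mean(h,0),h)
for p in[(225,265),(352,265),(210,0),(351,0)]: print(onz(W,w(*p),.012))
print("rails",onz(W,w(275.5,0),.035),onz(W,w(276,70),.04))
print("spare top",onz(W,w(160,356),.05))
t=lambda x,y:np.array([x/8+280,y/8+135])
for p in [(80,452),(293,547),(458,433)]: print("tub bot",onz(S,t(*p),0))
for p in [(80,325),(247,232),(296,416)]: print("tub top",onz(S,t(*p),.06))
```

```text
mouth (array([ 0.5137, -0.0533,  0.1426]), [np.float64(2.8), np.float64(1.3), np.float64(2.4)]) [ 0.5129 -0.0555  0.142 ]
exit [ 0.5784 -0.0515  0.08  ]
sticktop (array([ 0.4467, -0.262 ,  0.2073]), [np.float64(1.5), np.float64(1.8), np.float64(2.2)]) [ 0.447  -0.2642  0.2075]
holder [ 0.4466 -0.2633  0.056 ] [array([ 0.4673, -0.2186,  0.056 ]), array([ 0.4913, -0.2841,  0.056 ]), array([ 0.4253, -0.3065,  0.056 ]), array([ 0.4026, -0.244 ,  0.056 ])]
[ 0.457  -0.0136  0.012 ]
[ 0.4688 -0.1102  0.012 ]
[0.6358 0.0062 0.012 ]
[ 0.6476 -0.091   0.012 ]
rails [ 0.6346 -0.0437  0.035 ] [ 0.5916 -0.0481  0.04  ]
spare top [0.3886 0.0207 0.05  ]
tub bot [0.4245 0.2862 0.    ]
tub bot [0.5312 0.2679 0.    ]
tub bot [0.55  0.375 0.   ]
tub top [0.4259 0.2849 0.06  ]
tub top [0.4465 0.3844 0.06  ]
tub top [0.5314 0.2666 0.06  ]
```

```bash
python3 steer.py '[0.0012,0.0378,0,0,0,0,0.085,0.0012,0.0378,0,0,0,0,0.085,0.0013,0.0378,0,0,0,0,0.085,0,0,0.0373,0,0,0,0.085,0,0,0.0373,0,0,0,0.085,0,0,0.0373,0,0,0,0.085,0,0,0.0373,0,0,0,0.085,0,0,0.0373,0,0,0,0.085]'
python3 steer.py '[0,0,0,0,0,0,0.085,0,0,0,0,0,0,0.0,0,0,0,0,0,0,0,0,0,0,0,0,0,0,0,0,0,0,0,0,0,0,0,0,0,0,0,0,0,0,0,0,0,0,0,0,0,0,0,0,0,0]' 60
python3 steer.py '[0,0,0,0,0,0,0.0,0,0,0,0,0,0,0,0,0,0,0,0,0,0,0,0,0,0,0,0,0]'
```

```text
clock: 4.8
ee_pos: [0.4467, -0.2629, 0.1625]
tcp_rot: [3.136, 0.191, 0.0]
force: [0.2, -0.0, 0.0]
width: 0.085
finger_force: 0.0
clock: 5.47
ee_pos: [0.4476, -0.2634, 0.1654]
tcp_rot: [3.134, 0.188, 0.003]
force: [-0.6, -0.0, 7.2]
width: 0.0155
finger_force: 58.5
clock: 5.8
ee_pos: [0.4476, -0.2634, 0.1654]
tcp_rot: [3.134, 0.188, 0.003]
force: [0.4, 0.4, 6.5]
width: 0.0152
finger_force: 58.5
```

```bash
python3 steer.py '[0,0,-0.035,0,0,0,0,0,0,-0.035,0,0,0,0,0,0,-0.035,0,0,0,0,0,0,-0.035,0,0,0,0,0,0,-0.035,0,0,0,0,0,0,0,0,0,0,0]'
python3 steer.py '[-0.0058,-0.0398,0,0,0,0,0,-0.0058,-0.0398,0,0,0,0,0,-0.0058,-0.0398,0,0,0,0,0,-0.0058,-0.0398,0,0,0,0,0,-0.0058,-0.0398,0,0,0,0,0,0,0,0,0,0,0,0]'
python3 steer.py '[0,0,0,0,0.1163,0,0,0,0,0,0,0.1163,0,0,0,0,0,0,0.1163,0,0,0,0,0,0,0.1163,0,0,0,0,0,0,0.1163,0,0,0,0,0,0,0.1163,0,0,0,0,0,0,0,0,0,0,0,0,0,0,0,0]'
python3 - <<'E'
from h import *
np.set_printoptions(precision=4,suppress=True)
s=r.read_state();Rm=R.from_rotvec(s["tcp_rot"]).as_matrix();print(s["joint_positions"],Rm)
tip=s["ee_pos"]+.1574*Rm[:,2];print("tip",tip)
ims=[]
for n in("scene","side"):
    C=cam(n);im=r.read_camera(n);u=proj(C,[tip,[.5135,-.0545,.142]]);print(n,u)
    x0,y0=int(u[0,0])-45,int(u[0,1])-50;print(x0,y0)
    ims.append(cv2.resize(im[y0:y0+100,x0:x0+80,::-1],None,fx=5,fy=5,interpolation=cv2.INTER_CUBIC))
cv2.imwrite("pics/t1.png",np.hstack(ims))
E
```

```text
clock: 6.3
ee_pos: [0.4485, -0.264, 0.3463]
tcp_rot: [3.129, 0.188, 0.013]
force: [1.0, -0.6, -0.3]
width: 0.0154
finger_force: 59.0
clock: 6.8
ee_pos: [0.3926, -0.0642, 0.3396]
tcp_rot: [-3.135, -0.194, -0.002]
force: [-0.0, -0.1, 1.1]
width: 0.0153
finger_force: 59.1
clock: 7.47
ee_pos: [0.3935, -0.0696, 0.339]
tcp_rot: [-2.912, -0.17, -1.055]
force: [0.2, -0.7, -0.6]
width: 0.0154
finger_force: 59.1
[-0.6185 -0.4064  2.2183  0.5971  0.87    0.5508] [[ 0.7626  0.1163  0.6364]
 [ 0.0893 -0.9932  0.0745]
 [ 0.6407  0.     -0.7678]]
tip [ 0.4937 -0.0579  0.2181]
scene [[239.2082 187.993 ]
 [249.019  216.4018]]
194 137
side [[282.0333 171.688 ]
 [276.214  199.1331]]
237 121
```

View pics/t1.png

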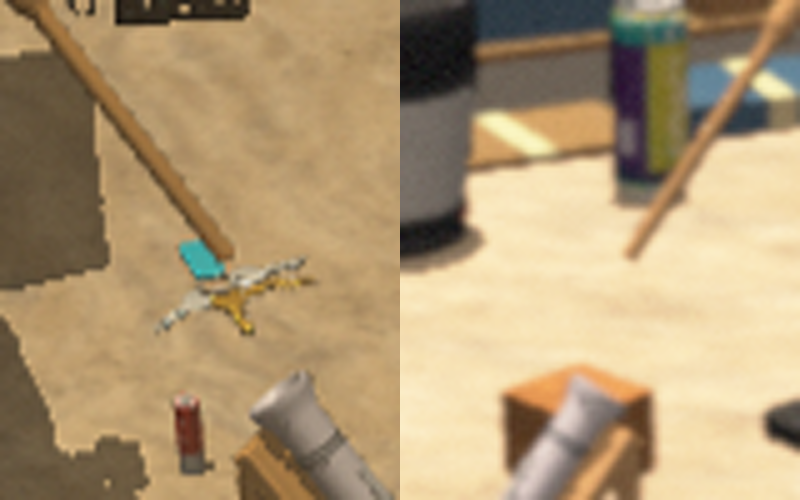

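Run:
```python
from h import *
np.set_printoptions(precision=4,suppress=True)
S=cam("scene");D=cam("side")
s=lambda x,y:np.array([x/5+194,y/5+137]); d=lambda x,y:np.array([(x-400)/5+237,y/5+121])
t=tri((S,s(226,251)),(D,d(632,255)));m=tri((S,s(283,393)),(D,d(597,390)))
k=tri((S,s(120,113)),(D,d(716,120)))
print(t,m,m[0]-t[0]);
# stick direction using scene/side plane normals
p=[]
for C,a,b in((S,s(226,251),s(60,38)),(D,d(632,255),d(765,55))):
    _,v=ray(C,a);_,q=ray(C,b);p.append(np.cross(v,q))
u=np.cross(*p);u/=np.linalg.norm(u);print("stick dir",u)
q=r.read_state();Rm=R.from_rotvec(q["tcp_rot"]).as_matrix()
st=q["ee_pos"]+.1574*Rm[:,2];mm=st+m[0]-t[0];print("mouth in robot frame",mm)
# barrel axis from stage: stand yaw .115
U=np.array([-np.sin(.698)*np.cos(.115),-np.sin(.698)*np.sin(.115),np.cos(.698)])
print("to tip 20mm above mouth, tool axes",Rm.T@(np.array([.5135,-.0545,.142])+.02*U-st), Rm.T@(mm+.02*U-st),"U in tool",Rm.T@U, Rm.T@u)
```

```text
(array([ 0.4911, -0.0546,  0.2178]), [np.float64(0.1), np.float64(0.1)]) (array([ 0.515 , -0.0508,  0.1434]), [np.float64(0.8), np.float64(0.8)]) [ 0.0239  0.0038 -0.0745]
stick dir [-0.6381 -0.0703  0.7667]
mouth in robot frame [ 0.5188 -0.0537  0.1446]
to tip 20mm above mouth, tool axes [-0.035  -0.0009  0.0512] [-0.0292 -0.001   0.0526] U in tool [-0.0023 -0.002  -1.    ] [-0.0013 -0.0054 -1.    ]
```

```bash
python3 steer.py '[-0.016,-0.0005,0,0,0,0,0,-0.016,-0.0005,0,0,0,0,0,0,0,0.026,0,0,0,0,0,0,0.0255,0,0,0,0,0,0,0,0,0,0,0,0,0,0,0,0,0,0]'
python3 steer.py '[0,0,0.01,0,0,0,0,0,0,0.01,0,0,0,0,0,0,0.01,0,0,0,0,0,0,0.01,0,0,0,0,0,0,0,0,0,0,0,0,0,0,0,0,0,0]'
python3 - <<'E'
from h import *
np.set_printoptions(precision=4,suppress=True)
s=r.read_state();Rm=R.from_rotvec(s["tcp_rot"]).as_matrix()
print("tip",s["ee_pos"]+.1574*Rm[:,2], "force tool",Rm.T@s["force"])
ims=[]
for n in("scene","side"):
    C=cam(n);im=r.read_camera(n);u=proj(C,[[.5135,-.0545,.142]])
    x0,y0=int(u[0,0])-40,int(u[0,1])-50
    ims.append(cv2.resize(im[y0:y0+100,x0:x0+80,::-1],None,fx=5,fy=5,interpolation=cv2.INTER_CUBIC))
cv2.imwrite("pics/t2.png",np.hstack(ims))
E
```

```text
clock: 8.07
ee_pos: [0.4033, -0.066, 0.2787]
tcp_rot: [-2.908, -0.178, -1.052]
force: [0.5, -0.3, -0.3]
width: 0.0152
finger_force: 59.1
clock: 8.57
ee_pos: [0.4286, -0.0635, 0.2492]
tcp_rot: [-2.909, -0.177, -1.058]
force: [0.5, 0.3, -0.2]
width: 0.0154
finger_force: 59.1
tip [ 0.5289 -0.0513  0.1286] force tool [ 0.2556 -0.2036  0.4989]
```

View pics/t2.png

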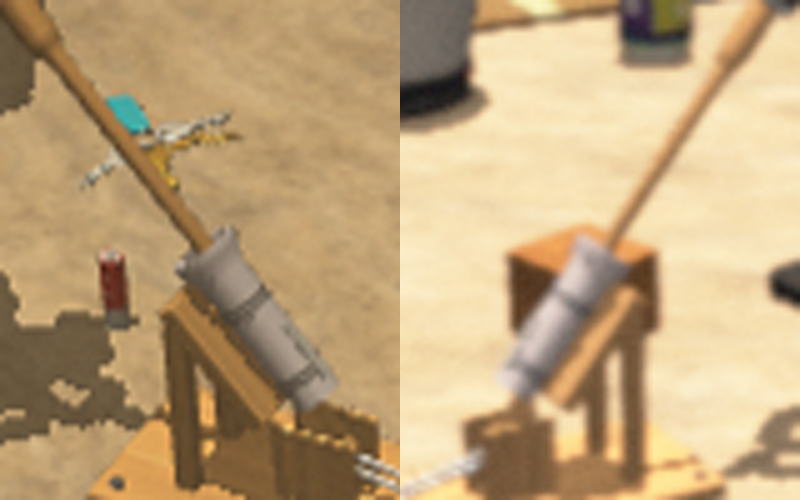

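The stick's thin end has entered the flared mouth: scene crop (205,243), side crop (610,245). I'll push on and watch the force.

```bash
python3 steer.py '[0,0,0.008,0,0,0,0,0,0,0.008,0,0,0,0,0,0,0.008,0,0,0,0,0,0,0.008,0,0,0,0,0,0,0,0,0,0,0]'
python3 steer.py '[0,0,0.008,0,0,0,0,0,0,0.008,0,0,0,0,0,0,0.008,0,0,0,0,0,0,0.008,0,0,0,0,0,0,0,0,0,0,0]'
python3 - <<'E'
from h import *
np.set_printoptions(precision=4,suppress=True)
s=r.read_state();Rm=R.from_rotvec(s["tcp_rot"]).as_matrix()
print("tip",s["ee_pos"]+.1574*Rm[:,2], "force tool",Rm.T@s["force"],s["wrist_torque"])
E
```

```text
clock: 9.08
ee_pos: [0.449, -0.0611, 0.2227]
tcp_rot: [-2.909, -0.174, -1.056]
force: [-0.5, -0.1, -1.0]
width: 0.0153
finger_force: 59.1
clock: 9.5
ee_pos: [0.4692, -0.0586, 0.1984]
tcp_rot: [-2.909, -0.174, -1.056]
force: [0.1, 0.7, -0.4]
width: 0.0153
finger_force: 59.1
tip [ 0.5694 -0.0464  0.0777] force tool [-0.0965 -0.6392  0.4554] [-0.0591  0.4627 -0.0016]
```

```bash
python3 steer.py '[0,0,0.008,0,0,0,0,0,0,0.008,0,0,0,0,0,0,0.008,0,0,0,0,0,0,0.008,0,0,0,0,0,0,0.009,0,0,0,0,0,0,0,0,0,0,0]'
python3 - <<'E'
from h import *
np.set_printoptions(precision=4,suppress=True)
s=r.read_state();Rm=R.from_rotvec(s["tcp_rot"]).as_matrix()
print("tip",s["ee_pos"]+.1574*Rm[:,2], "force tool",Rm.T@s["force"],s["wrist_torque"])
ims=[]
for n in("scene","side"):
    C=cam(n);im=r.read_camera(n);u=proj(C,[[.57,-.045,.1]])
    x0,y0=int(u[0,0])-40,int(u[0,1])-50;print(x0,y0)
    ims.append(cv2.resize(im[y0:y0+100,x0:x0+80,::-1],None,fx=5,fy=5,interpolation=cv2.INTER_CUBIC))
cv2.imwrite("pics/t3.png",np.hstack(ims))
E
```

```text
clock: 10.0
ee_pos: [0.4953, -0.0555, 0.1672]
tcp_rot: [-2.909, -0.174, -1.056]
force: [-0.7, 1.0, -1.4]
width: 0.0152
finger_force: 59.1
tip [ 0.5955 -0.0433  0.0465] force tool [-1.3886 -1.1131  0.6961] [-0.0781  0.5539  0.0351]
231 185
218 167
```

View pics/t3.png

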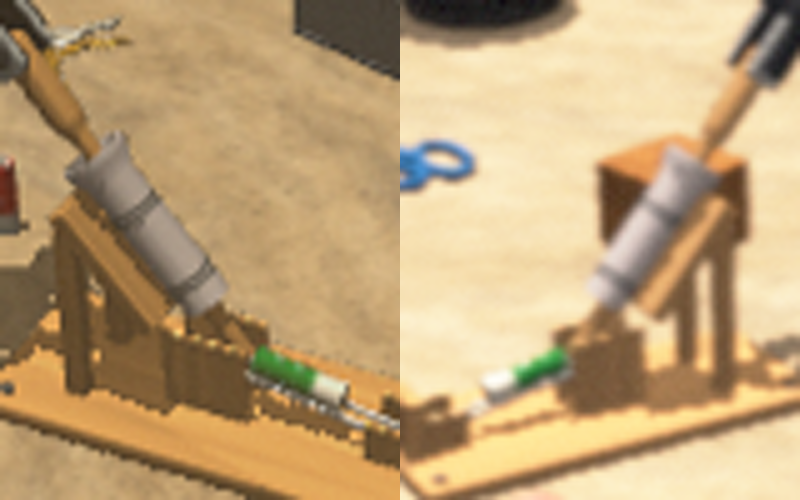

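```bash
python3 steer.py '[0,0,-0.02,0,0,0,0,0,0,-0.025,0,0,0,0,0,0,-0.04,0,0,0,0,0,0,-0.04,0,0,0,0,0,0,-0.04,0,0,0,0,0,0,-0.0315,0,0,0,0,0.016,0.0005,0,0,0,0,0,0.016,0.0005,0,0,0,0,0]'
python3 steer.py '[0,0,0,0,-0.1163,0,0,0,0,0,0,-0.1163,0,0,0,0,0,0,-0.1163,0,0,0,0,0,0,-0.1163,0,0,0,0,0,0,-0.1163,0,0,0,0,0,0,-0.1163,0,0,0,0,0,0,0,0,0]'
python3 steer.py '[0.0058,0.0398,0,0,0,0,0,0.0058,0.0398,0,0,0,0,0,0.0058,0.0398,0,0,0,0,0,0.0058,0.0398,0,0,0,0,0,0.0058,0.0398,0,0,0,0,0,0,0,0,0,0,0,0,0,0,0,0,0,0,0,0,0,0,0,0,0,0]'
python3 steer.py '[0,0,0.03,0,0,0,0,0,0,0.03,0,0,0,0,0,0,0.03,0,0,0,0,0,0,0.01,0,0,0,0,0,0,0,0,0,0,0,0,0,0,0,0,0,0]'
python3 - <<'E'
from h import *
np.set_printoptions(precision=4,suppress=True)
S=cam("scene");D=cam("side")
s=lambda x,y:np.array([x/5+231,y/5+185]); d=lambda x,y:np.array([(x-400)/5+218,y/5+167])
print("cell",tri((S,s(298,374)),(D,d(525,374))),tri((S,s(252,362)),(D,d(568,357))),tri((S,s(346,388)),(D,d(484,390))))
im=r.read_camera("scene")
q=r.read_state();Rm=R.from_rotvec(q["tcp_rot"]).as_matrix();print("tip",q["ee_pos"]+.1574*Rm[:,2])
ims=[]
for n in("scene","side"):
    C=cam(n);im=r.read_camera(n);u=proj(C,[[.447,-.263,.1]])
    x0,y0=int(u[0,0])-25,int(u[0,1])-30;print(n,x0,y0)
    cv2.imwrite(f"pics/raw_{n}.png",im[:,:,::-1])
    a=cv2.resize(im[y0:y0+70,x0:x0+50,::-1],None,fx=8,fy=8,interpolation=cv2.INTER_CUBIC)
    ims.append(a)
cv2.imwrite("pics/t4.png",np.hstack(ims))
# wood-colour stick centre per row in scene just above holder
E
```

```text
clock: 10.77
ee_pos: [0.3932, -0.0704, 0.3418]
tcp_rot: [-2.914, -0.169, -1.065]
force: [0.2, -0.9, -1.7]
width: 0.0156
finger_force: 59.1
clock: 11.35
ee_pos: [0.3953, -0.0694, 0.3392]
tcp_rot: [3.133, 0.186, -0.011]
force: [1.3, 0.3, -1.1]
width: 0.0151
finger_force: 59.1
clock: 12.02
ee_pos: [0.446, -0.2628, 0.3395]
tcp_rot: [3.135, 0.185, 0.001]
force: [1.2, 0.8, 0.7]
width: 0.0149
finger_force: 59.1
clock: 12.52
ee_pos: [0.4472, -0.2627, 0.2406]
tcp_rot: [3.135, 0.189, 0.002]
force: [0.8, -0.3, 0.7]
width: 0.0149
finger_force: 59.1
cell (array([ 0.6198, -0.0387,  0.0389]), [np.float64(0.0), np.float64(0.0)]) (array([ 0.5946, -0.0434,  0.0409]), [np.float64(1.8), np.float64(1.8)]) (array([ 0.6446, -0.0338,  0.0367]), [np.float64(0.4), np.float64(0.4)])
tip [ 0.4479 -0.2633  0.0838]
scene 145 240
side 246 155
```

```bash
python3 steer.py '[0,0,0.01,0,0,0,0,0,0,0.01,0,0,0,0,0,0,0.01,0,0,0,0,0,0,0.01,0,0,0,0,0,0,0,0,0,0,0]'
```

```text
clock: 13.08
ee_pos: [0.446, -0.2623, 0.1965]
tcp_rot: [-3.134, -0.188, 0.005]
force: [0.5, -0.4, -0.9]
width: 0.0149
finger_force: 59.1
```

```bash
python3 steer.py '[0,0,0.01,0,0,0,0,0,0,0.01,0,0,0,0,0,0,0.01,0,0,0,0,0,0,0,0,0,0,0,0,0,0,0,0,0,0]'
python3 - <<'E'
from h import *
s=r.read_state();print(s["force"],s["wrist_torque"],s["ee_pos"])
E
```

```text
clock: 13.5
ee_pos: [0.4467, -0.2628, 0.1685]
tcp_rot: [-3.135, -0.188, 0.002]
force: [0.2, 0.6, -0.9]
width: 0.0152
finger_force: 59.1
[ 0.24896391  0.60589878 -0.92460153] [-0.00140661 -0.03408715 -0.00410177] [ 0.44667014 -0.26278585  0.16846267]
```

```bash
python3 steer.py '[0,0,0.003,0,0,0,0,0,0,0,0,0,0,0.085,0,0,0,0,0,0,0.085,0,0,0,0,0,0,0.085,0,0,0,0,0,0,0.085,0,0,0,0,0,0,0.085,0,0,0,0,0,0,0.085]'
python3 steer.py '[0,0,-0.03,0,0,0,0.085,0,0,-0.03,0,0,0,0.085,0,0,-0.04,0,0,0,0.085,0.0275,-0.0307,0,0,0,0,0.085,0.0275,-0.0307,0,0,0,0,0.085,0.0275,-0.0307,0,0,0,0,0.085,0,0,0,0,0,0,0.085,0,0,0,0,0,0,0.085]'
python3 - <<'E'
from h import *
np.set_printoptions(precision=4,suppress=True)
print(r.read_state()["joint_positions"])
for n in("scene","side","wrist"):
    C=cam(n);im=r.read_camera(n);cv2.imwrite(f"pics/g_{n}.png",im[:,:,::-1])
    if n=="wrist": print(C[2]);np.savez("w2.npz",R=C[1],t=C[2])
    h=cv2.cvtColor(im,cv2.COLOR_RGB2HSV)
    m=cv2.inRange(h,(45,120,40),(80,255,255))
    k,l,st,ce=cv2.connectedComponentsWithStats(m)
    for i in range(1,k):
        if st[i,4]>12: print(n,st[i],ce[i],onz(C,ce[i],.041))
E
```

```text
clock: 14.08
ee_pos: [0.447, -0.263, 0.1662]
tcp_rot: [3.136, 0.188, 0.0]
force: [-0.3, 0.2, 0.2]
width: 0.0845
finger_force: 0.0
clock: 14.75
ee_pos: [0.5184, -0.1602, 0.266]
tcp_rot: [-3.136, -0.193, 0.0]
force: [0.2, -0.6, -0.7]
width: 0.0853
finger_force: 0.0
[-0.3854  0.2812  1.5941 -0.0001  1.2665  1.0624]
scene [347 107   9   4  15] [350.6667 109.0667] [0.3442 0.9297 0.041 ]
scene [282 254  12   9  42] [286.9762 258.2143] [ 0.6103 -0.0402  0.041 ]
side [242 237   8   6  20] [246.05 239.8 ] [ 0.6094 -0.043   0.041 ]
side [446 318  25  18 292] [457.8904 327.113 ] [0.3397 0.4962 0.041 ]
side [  40  386   58   34 1529] [ 69.9078 404.9457] [1.0761 0.4237 0.041 ]
[ 0.5829 -0.1546  0.4336]
wrist [181  64  10  28 179] [186.3184  78.2179] [ 0.6132 -0.044   0.041 ]
```

```bash
python3 steer.py '[0.0293,-0.0264,0,0,0,0,0.085,0.0293,-0.0264,0,0,0,0,0.085,0.0293,-0.0264,0,0,0,0,0.085,0.0293,-0.0264,0,0,0,0,0.085,0,0,0.03,0,0,0,0.06,0,0,0.04,0,0,0,0.05,0,0,0.04,0,0,0,0.05,0,0,0,0,0,0,0.05]'
python3 steer.py '[0,0,0.03,0,0,0,0.05,0,0,0.03,0,0,0,0.05,0,0,0.03,0,0,0,0.05,0,0,0.02,0,0,0,0.05,0,0,0.02,0,0,0,0.05,0,0,0,0,0,0,0.05]'
python3 - <<'E'
from h import *
np.set_printoptions(precision=4,suppress=True)
print(r.read_state()["ee_pos"])
C=cam("wrist");im=r.read_camera("wrist");cv2.imwrite("pics/g2.png",im[:,:,::-1])
m=cv2.inRange(cv2.cvtColor(im,cv2.COLOR_RGB2HSV),(45,120,40),(80,255,255));k,l,st,ce=cv2.connectedComponentsWithStats(m)
for i in range(1,k):
    if st[i,4]>50:print(st[i],ce[i],onz(C,ce[i],.043))
E
```

```text
clock: 15.57
ee_pos: [0.6174, -0.0435, 0.1487]
tcp_rot: [-3.134, -0.186, 0.018]
force: [-1.4, 0.3, -1.0]
width: 0.05
finger_force: 0.0
clock: 16.07
ee_pos: [0.6203, -0.0439, 0.0245]
tcp_rot: [-3.135, -0.186, 0.006]
force: [-0.1, 0.8, -0.6]
width: 0.0501
finger_force: 0.0
[ 0.6203 -0.0439  0.0245]
[ 263  238   25   62 1130] [275.4504 268.9841] [ 0.6121 -0.0433  0.043 ]
```

```bash
python3 steer.py '[0,0,0,0,0,0,0,0,0,0,0,0,0,0,0,0,0,0,0,0,0,0,0,0,0,0,0,0,0,0,0,0,0,0,0,0,0,0,0,0,0,0,0,0,-0.005,0,0,0,0,0,0,-0.01,0,0,0,0]' 40
python3 steer.py '[0,0,-0.03,0,0,0,0,0,0,-0.04,0,0,0,0,0,0,-0.04,0,0,0,0,0,0,-0.04,0,0,0,0,0,0,-0.04,0,0,0,0,0,0,-0.04,0,0,0,0,0,0,0,0,0,0,0,0,0,0,0,0,0,0]'
python3 - <<'E'
from h import *
np.set_printoptions(precision=4,suppress=True)
s=r.read_state();print(s["ee_pos"],s["tcp_rot"])
C=cam("wrist");im=r.read_camera("wrist");cv2.imwrite("pics/g3.png",im[:,:,::-1])
m=cv2.inRange(cv2.cvtColor(im,cv2.COLOR_RGB2HSV),(45,120,40),(80,255,255));k,l,st,ce=cv2.connectedComponentsWithStats(m)
for i in range(1,k):
    if st[i,4]>50:print(st[i],ce[i])
E
```

```text
clock: 16.78
ee_pos: [0.6208, -0.0427, 0.0407]
tcp_rot: [-3.136, -0.188, 0.003]
force: [0.2, 0.5, -0.5]
width: 0.0001
finger_force: 0.0
clock: 17.45
ee_pos: [0.6223, -0.0428, 0.2745]
tcp_rot: [3.135, 0.188, 0.008]
force: [0.5, -1.0, -0.4]
width: 0.0001
finger_force: 0.0
[ 0.6223 -0.0428  0.2745] [3.1348 0.1881 0.0083]
[274 169   9  24  98] [277.3878 181.5816]
```

Run:
```python
from h import *
np.set_printoptions(precision=4,suppress=True)
C=cam("wrist");im=r.read_camera("wrist");print(onz(C,(277.4,181.6),.041))
ims=[cv2.resize(im[120:280,200:360,::-1],(480,480),interpolation=cv2.INTER_CUBIC)]
im=r.read_camera("scene");ims.append(cv2.resize(im[230:310,265:318,::-1],(318,480),interpolation=cv2.INTER_CUBIC))
cv2.imwrite("pics/m.png",np.hstack(ims))
for n in("scene","side"):
    C=cam(n);im=r.read_camera(n)
    m=cv2.inRange(cv2.cvtColor(im,cv2.COLOR_RGB2HSV),(45,120,40),(80,255,255));k,l,st,ce=cv2.connectedComponentsWithStats(m)
    for i in range(1,k):
        if st[i,4]>9:print(n,st[i],ce[i],onz(C,ce[i],.041))
```

```text
[ 0.6099 -0.0422  0.041 ]
scene [347 104  11   7  33] [351.8182 107.8182] [0.3426 0.9451 0.041 ]
side [242 238   8   5  15] [245.7333 240.2   ] [ 0.611 -0.041  0.041]
side [446 318  25  18 288] [457.8924 327.1319] [0.3397 0.4963 0.041 ]
side [  41  386   57   34 1527] [ 69.9234 404.8428] [1.0761 0.4235 0.041 ]
```

View pics/m.png

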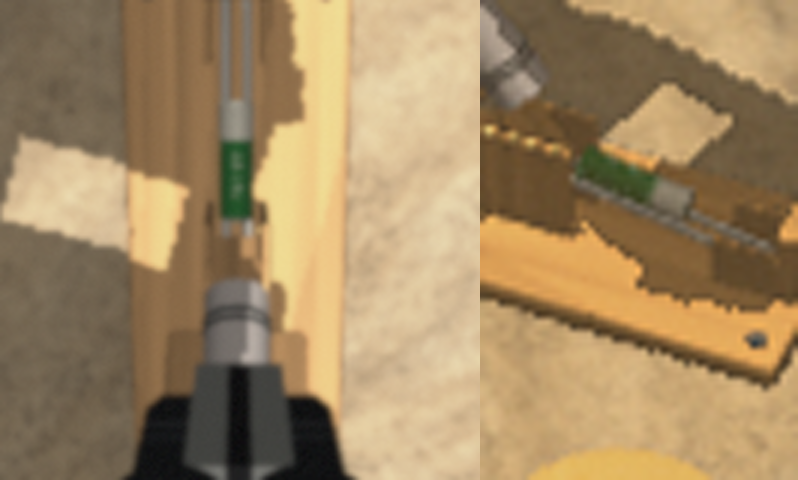

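The picture shows the cell still lying on the rails, apparently unmoved: green part at (237,180), white end at (237,115). The grasp closed on nothing, so I'll retry a little deeper and read the state at each step.

```bash
python3 steer.py '[0,0,0.04,0,0,0,0.06,0,0,0.04,0,0,0,0.06,0,0,0.04,0,0,0,0.06,0,0,0.04,0,0,0,0.06,0,0,0.03,0,0,0,0.06,0,0,0.03,0,0,0,0.06,0,0,0.02,0,0,0,0.06,0,0,0.014,0,0,0,0.06]' | head -3
python3 steer.py '[0,0,0,0,0,0,0.06,0,0,0,0,0,0,0.06,0,0,0,0,0,0,0.06]'
for i in 1; do python3 steer.py '[0,0,0,0,0,0,0,0,0,0,0,0,0,0]' 40; python3 steer.py '[0,0,0,0,0,0,0]';python3 steer.py '[0,0,0,0,0,0,0]';python3 steer.py '[0,0,0,0,0,0,0]'; done
```

```text
clock: 18.37
ee_pos: [0.6198, -0.0426, 0.0138]
tcp_rot: [-3.135, -0.188, 0.007]
clock: 18.62
ee_pos: [0.6224, -0.0429, 0.0184]
tcp_rot: [3.136, 0.188, 0.003]
force: [0.5, 0.3, 0.1]
width: 0.06
finger_force: 0.0
clock: 18.78
ee_pos: [0.6223, -0.0429, 0.0184]
tcp_rot: [3.136, 0.188, 0.003]
force: [0.1, -0.4, -0.4]
width: 0.0367
finger_force: 0.0
clock: 18.87
ee_pos: [0.622, -0.0429, 0.018]
tcp_rot: [3.136, 0.188, 0.002]
force: [0.9, -0.5, -0.6]
width: 0.0243
finger_force: 0.0
clock: 18.95
ee_pos: [0.6218, -0.0427, 0.0177]
tcp_rot: [-3.136, -0.188, -0.001]
force: [-1.5, 10.5, 10.0]
width: 0.0118
finger_force: 11.0
clock: 19.03
ee_pos: [0.6218, -0.0423, 0.0179]
tcp_rot: [-3.135, -0.188, -0.001]
force: [-1.5, 3.8, 5.7]
width: 0.0085
finger_force: 36.3
```

```bash
python3 steer.py '[0,0,0,0,0,0,0,0,0,0,0,0,0,0,0,0,0,0,0,0,0]';python3 steer.py '[0,0,-0.002,0,0,0,0,0,0,-0.003,0,0,0,0,0,0,-0.005,0,0,0,0,0,0,0,0,0,0,0]'
```

```text
clock: 19.28
ee_pos: [0.6218, -0.0422, 0.0179]
tcp_rot: [-3.135, -0.188, -0.001]
force: [-0.7, 4.5, 5.4]
width: 0.0085
finger_force: 36.3
clock: 19.62
ee_pos: [0.6221, -0.043, 0.0282]
tcp_rot: [3.136, 0.188, 0.002]
force: [-0.4, -0.3, 0.2]
width: 0.0085
finger_force: 34.7
```

Run:
```python
from h import *
np.set_printoptions(precision=4,suppress=True)
for n in("scene","side","wrist"):
    C=cam(n);im=r.read_camera(n);cv2.imwrite(f"pics/q_{n}.png",im[:,:,::-1])
    m=cv2.inRange(cv2.cvtColor(im,cv2.COLOR_RGB2HSV),(45,100,25),(80,255,255));k,l,st,ce=cv2.connectedComponentsWithStats(m)
    for i in range(1,k):
        if st[i,4]>5:print(n,st[i],ce[i],onz(C,ce[i],.041),onz(C,ce[i],.051))
```

```text
scene [347 103  12   9  85] [352.4706 106.7647] [0.3401 0.9576 0.041 ] [0.35   0.9338 0.051 ]
scene [282 252   3   3   7] [283. 253.] [ 0.5914 -0.0281  0.041 ] [ 0.5978 -0.0382  0.051 ]
side [247 234   4   4  12] [248.5 235.5] [ 0.5946 -0.0657  0.041 ] [ 0.6008 -0.0463  0.051 ]
side [446 316  25  20 329] [457.8389 326.8754] [0.3393 0.4955 0.041 ] [0.3494 0.5063 0.051 ]
side [552 334   5   3  12] [553.9167 334.75  ] [0.1867 0.5821 0.041 ] [0.1991 0.5916 0.051 ]
side [  40  385   59   35 1636] [ 69.7366 404.4829] [1.0763 0.4225 0.041 ] [1.0751 0.4344 0.051 ]
wrist [ 269  247   21   65 1011] [279.1543 279.73  ] [ 0.6051 -0.0452  0.041 ] [ 0.6104 -0.0446  0.051 ]
```

```bash
python3 steer.py '[0,0,-0.005,0,0,0,0,0,0,-0.01,0,0,0,0,0,0,-0.015,0,0,0,0,0,0,-0.02,0,0,0,0,0,0,-0.02,0,0,0,0,0,0,-0.02,0,0,0,0,0,0,-0.02,0,0,0,0,0,0,-0.02,0,0,0,0]'
python3 steer.py '[0,0,-0.02,0,0,0,0,0,0,-0.02,0,0,0,0,0,0,-0.01,0,0,0,0,0,0,0,0,0,-0.06,0,0,0,0,0,0,-0.12,0,0,0,0,0,0,-0.12,0,0,0,0,0,0,-0.12,0,0,0,0,0,0,-0.12,0]'
python3 steer.py '[0,0,0,0,0,-0.12,0,0,0,0,0,0,-0.12,0,0,0,0,0,0,-0.12,0,0,0,0,0,0,-0.12,0,0,0,0,0,0,-0.12,0,0,0,0,0,0,-0.12,0,0,0,0,0,0,-0.02,0,0,0,0,0,0,0,0]'
python3 - <<'E'
from h import *
np.set_printoptions(precision=4,suppress=True)
s=r.read_state();print(s["joint_positions"])
for n in("scene","side","wrist"):
    C=cam(n);im=r.read_camera(n);cv2.imwrite(f"pics/u_{n}.png",im[:,:,::-1])
    m=cv2.inRange(cv2.cvtColor(im,cv2.COLOR_RGB2HSV),(45,100,25),(80,255,255));k,l,st,ce=cv2.connectedComponentsWithStats(m)
    for i in range(1,k):
        if st[i,4]>5:print(n,st[i],ce[i])
    print(proj(C,s["ee_pos"]-[0,0,-.02]))
E
```

```text
clock: 20.43
ee_pos: [0.6215, -0.0428, 0.159]
tcp_rot: [3.136, 0.188, 0.001]
force: [-0.4, -0.8, -0.1]
width: 0.0086
finger_force: 34.7
clock: 21.1
ee_pos: [0.6214, -0.0428, 0.2072]
tcp_rot: [-2.969, -1.026, 0.0]
force: [-0.1, 0.1, -0.5]
width: 0.0079
finger_force: 34.7
clock: 21.77
ee_pos: [0.6215, -0.0427, 0.2071]
tcp_rot: [-2.405, -2.021, 0.0]
force: [-0.6, -0.4, -0.4]
width: 0.0081
finger_force: 34.7
[-0.1434  0.4821  1.4492 -0.      1.2104  0.0295]
scene [347 103  12   8  83] [352.6627 106.759 ]
scene [284 195   5   3   9] [286.1111 196.    ]
[[289.6239 196.4792]]
side [446 316  26  20 327] [457.8349 326.8685]
side [552 334   5   3  11] [553.7273 334.8182]
side [  40  385   59   35 1635] [ 69.7554 404.4508]
[[238.8353 176.8963]]
wrist [269 247  21  64 980] [279.2173 278.9592]
[[278.3338 254.2647]]
```

```bash
python3 steer.py '[0.0091,-0.0098,0,0,0,0,0,0.0182,-0.0196,0,0,0,0,0,0.0182,-0.0196,0,0,0,0,0,0.0182,-0.0196,0,0,0,0,0,0.0182,-0.0196,0,0,0,0,0,0.0182,-0.0196,0,0,0,0,0,0.0182,-0.0196,0,0,0,0,0,0.0182,-0.0196,0,0,0,0,0]'
python3 steer.py '[0.0182,-0.0196,0,0,0,0,0,0.0182,-0.0196,0,0,0,0,0,0.0091,-0.0098,0,0,0,0,0,0.0264,-0.0018,0,0,0,0,0,0.0264,-0.0018,0,0,0,0,0,0,0,0,0,0,0,0,0,0,0,0,0,0,0]'
python3 - <<'E'
from h import *
np.set_printoptions(precision=4,suppress=True)
s=r.read_state();print(s["ee_pos"])
C=cam("wrist");im=r.read_camera("wrist");cv2.imwrite("pics/v.png",im[:,:,::-1]);np.savez("w3.npz",R=C[1],t=C[2])
c=np.array([.488,.326]);ex=np.array([.985,-.17]);ey=np.array([.17,.985])
for a,b in((-1,-1),(-1,1),(1,1),(1,-1)):
    P=np.r_[c+.055*(a*ex+b*ey),.06];print(a,b,P,proj(C,P))
g=cv2.cvtColor(im,cv2.COLOR_RGB2GRAY)
# dark-grey low-saturation mask, coarse map
m=((im.max(2)<110)&((im.max(2).astype(int)-im.min(2))<22)).astype(np.uint8)
for y in range(0,420,14): print("%3d "%y+"".join("#" if m[y:y+14,x:x+8].mean()>.5 else "." for x in range(0,560,8)))
E
```

```text
clock: 22.58
ee_pos: [0.499, 0.1176, 0.2072]
tcp_rot: [2.405, 2.021, 0.0]
force: [0.7, 0.2, -0.1]
width: 0.0087
finger_force: 34.7
clock: 23.17
ee_pos: [0.4647, 0.2234, 0.207]
tcp_rot: [2.403, 2.024, -0.0]
force: [-0.3, 0.6, -0.1]
width: 0.008
finger_force: 34.8
[0.4647 0.2234 0.207 ]
-1 -1 [0.4245 0.2812 0.06  ] [[226.9307 134.1338]]
-1 1 [0.4432 0.3895 0.06  ] [[221.6111   4.3896]]
1 1 [0.5515 0.3708 0.06  ] [[348.5627   4.3691]]
1 -1 [0.5328 0.2625 0.06  ] [[342.1905 134.1164]]
  0 .............................#.............#######....................
 14 ............................##############.########...................
 28 ............................#............#.########...................
 42 ............................#............#.#######....................
 56 ............................#............#.#######....................
 70 ............................#.....####...########.....................
 84 ............................#..########..########.....................
 98 ............................####################......................
112 ..........
[... 935 characters left out ...]
###......................
294 ..................################..###############...................
308 ...............###################..###################...............
322 .###.......######################....#####################............
336 #..###..###########..############....############..###########........
350 ###.##############.##############################################.....
364 #####################################################################.
378 ######################################################################
392 #######..#############################################################
406 ######################################################################
```

```bash
python3 steer.py '[0.0262,-0.0017,0,0,0,0,0,0.0262,-0.0017,0,0,0,0,0,0.0262,-0.0017,0,0,0,0,0,0.0262,-0.0017,0,0,0,0,0,0,0,0,0,0,0,0,0,0,0.02,0,0,0,0,0,0,0.03,0,0,0,0,0,0,0.03,0,0,0,0]'
python3 steer.py '[0,0,0.03,0,0,0,0,0,0,0.03,0,0,0,0,0,0,0.02,0,0,0,0,0,0,0.02,0,0,0,0,0,0,0,0,0,0,0,0,0,0,0,0,0,0]'
```

```text
clock: 23.88
ee_pos: [0.4765, 0.3261, 0.1268]
tcp_rot: [2.404, 2.021, 0.003]
force: [1.3, -0.3, -0.9]
width: 0.0082
finger_force: 34.8
clock: 24.38
ee_pos: [0.4758, 0.3259, 0.0269]
tcp_rot: [-2.404, -2.022, 0.003]
force: [1.0, 0.1, 0.4]
width: 0.0082
finger_force: 34.8
```

```bash
python3 steer.py '[0,0,0,0,0,0,0.03,0,0,0,0,0,0,0.03,0,0,0,0,0,0,0.03,0,0,0,0,0,0,0.03,0,0,-0.02,0,0,0,0.03,0,0,-0.04,0,0,0,0.03,0,0,-0.04,0,0,0,0.03,0,0,-0.04,0,0,0,0.03]'
python3 steer.py '[0,0,-0.04,0,0,0,0,0,0,-0.03,0,0,0,0,0,0,0,0,0,0,0,0,0,0,0,0,0,0]'
python3 - <<'E'
from h import *
np.set_printoptions(precision=4,suppress=True)
s=r.read_state();print(s["ee_pos"])
C=cam("wrist");im=r.read_camera("wrist");cv2.imwrite("pics/x.png",im[:,:,::-1])
m=cv2.inRange(cv2.cvtColor(im,cv2.COLOR_RGB2HSV),(40,90,20),(85,255,255));k,l,st,ce=cv2.connectedComponentsWithStats(m)
for i in range(1,k):
    if st[i,4]>9:print(st[i],ce[i],onz(C,ce[i],.015))
c=np.array([.488,.326]);ex=np.array([.985,-.17]);ey=np.array([.17,.985])
for a,b in((-1,-1),(-1,1),(1,1),(1,-1)):
    P=np.r_[c+.055*(a*ex+b*ey),.06];print(a,b,P,proj(C,P))
m=((im.max(2)<110)&((im.max(2).astype(int)-im.min(2))<22)).astype(np.uint8)
for y in range(0,308,10): print("%3d "%y+"".join("#" if m[y:y+10,x:x+6].mean()>.5 else "." for x in range(120,480,6)))
E
```

```text
clock: 25.05
ee_pos: [0.4756, 0.3268, 0.1692]
tcp_rot: [2.403, 2.024, -0.0]
force: [1.1, -0.3, 0.2]
width: 0.03
finger_force: 0.0
clock: 25.38
ee_pos: [0.4765, 0.3273, 0.239]
tcp_rot: [2.402, 2.023, 0.006]
force: [0.4, 0.4, -0.7]
width: 0.0
finger_force: 0.0
[0.4765 0.3273 0.239 ]
[275 171  10  24 215] [279.3442 182.2   ] [0.4758 0.3162 0.015 ]
-1 -1 [0.4245 0.2812 0.06  ] [[240.0772 227.378 ]]
-1 1 [0.4432 0.3895 0.06  ] [[236.798  127.6725]]
1 1 [0.5515 0.3708 0.06  ] [[341.8836 127.6476]]
1 -1 [0.5328 0.2625 0.06  ] [[337.0758 227.2688]]
  0 ............................................................
 10 ............................................................
 20 ............................................................
 30 ............................................................
 40 ............................................................
 50 ............................................................
 60 ............................................................
 70 ............................................................
 80 .............................
[... 761 characters left out ...]
.........########.......#.########................
210 ...................########################.................
220 ....................................#######...........####..
230 .....................................#####............#####.
240 .........................####.........####.............###..
250 ......................#########.........#...................
260 .....................###########............................
270 .....................###########............................
280 .............##.....#############.....###...................
290 .........####################################...............
300 .....###########################################............
```

```bash
python3 steer.py '[0.0012,0.0352,0,0,0,0,0,0.0012,0.0352,0,0,0,0,0,0.0012,0.0352,0,0,0,0,0,0.0012,0.0352,0,0,0,0,0,0,0,0.0297,0,0,0,0,0,0,0.0297,0,0,0,0,0,0,0.0297,0,0,0,0,0,0,0,0,0,0,0]'
python3 steer.py '[0,-0.0175,0,0,0,0,0,0,-0.0175,0,0,0,0,0,0,-0.0175,0,0,0,0,0,0,-0.0175,0,0,0,0,0,0,0,0,0,0,0,0]'
```

```text
clock: 26.1
ee_pos: [0.612, 0.306, 0.1396]
tcp_rot: [-2.4, -2.021, 0.019]
force: [0.1, -0.3, -0.7]
width: 0.0004
finger_force: 0.0
clock: 26.52
ee_pos: [0.5443, 0.3203, 0.1488]
tcp_rot: [-2.401, -2.025, 0.001]
force: [0.2, 0.2, -0.6]
width: -0.0001
finger_force: 0.0
```

```bash
python3 steer.py '[0,-0.013,0.0035,0,0,0,0,0,-0.013,0.0035,0,0,0,0,0,-0.0115,0.007,0,0,0,0,0,-0.0115,0.007,0,0,0,0,0,-0.0088,0.01,0,0,0,0,0,-0.0088,0.01,0,0,0,0,0,0,0,0,0,0,0]'
python3 steer.py '[0,-0.0055,0.0125,0,0,0,0,0,-0.0055,0.0125,0,0,0,0,0,-0.0015,0.009,0,0,0,0,0,-0.0015,0.009,0,0,0,0,0,0,0,0,0,0,0,0,0,0,0,0,0,0]'
python3 steer.py '[0,0,0.002,0,0,0,0,0,0,0.002,0,0,0,0,0,0,0,0,0,0,0]'
```

```text
clock: 27.1
ee_pos: [0.4797, 0.3308, 0.1058]
tcp_rot: [-2.402, -2.024, 0.005]
force: [-0.3, -0.5, -1.0]
width: 0.0001
finger_force: 0.0
clock: 27.6
ee_pos: [0.4675, 0.3333, 0.0639]
tcp_rot: [2.403, 2.023, -0.001]
force: [0.0, -0.4, -0.4]
width: -0.0002
finger_force: 0.0
clock: 27.85
ee_pos: [0.4673, 0.3334, 0.06]
tcp_rot: [2.403, 2.023, 0.0]
force: [-0.1, -0.1, -0.5]
width: -0.0003
finger_force: 0.1
```

Run:
```python
from h import *
np.set_printoptions(precision=4,suppress=True)
for n,(x0,x1,y0,y1) in {"scene":(270,360,130,215),"side":(290,400,230,345)}.items():
    im=r.read_camera(n);cv2.imwrite(f"pics/y_{n}.png",im[:,:,::-1]);old=cv2.imread("pics/raw_%s.png"%n)[:,:,::-1]
    for I in (old,im):
        m=((I.max(2)<110)&((I.max(2).astype(int)-I.min(2))<22))
        print(n)
        for y in range(y0,y1,5): print("%3d "%y+"".join("#" if m[y:y+5,x:x+3].mean()>.5 else "." for x in range(x0,x1,3)))
```

```text
scene
130 ........................######
135 ........................#####.
140 ........................###...
145 ....................#########.
150 ....................####......
155 .................#######......
160 .................#######......
165 ............############......
170 .........##############.......
175 .......###############........
180 .......######...######........
185 .......###############........
190 .........############.........
195 ...........#######............
200 ...............#..............
205 ..............................
210 ..............................
scene
130 .........########.......######
135 ........##########......#####.
140 .........##########.....###.#.
145 ..........#########.....#####.
150 ............#####.............
155 ............####..............
160 .........#########............
165 .......#############..........
170 ........#############.........
175 .......#####....######........
180 .......#######...#####........
185 .......###############........
190 .......##############.........
195 ...........#######............
200
[... 1343 characters left out ...]
..........##########........
265 ......................#####..........
270 ....................#######..........
275 ..................#############......
280 ................###############......
285 ...............################......
290 ...........#####################.....
295 ...........####################......
300 ...........###......############.....
305 ............####.###############.....
310 ............####################.....
315 ###..........###################.....
320 #######.......##################.....
325 #######........###############.......
330 #####...#.......##...................
335 .....###.............................
340 ######...............................
```

```bash
python3 steer.py '[0,0,-0.03,0,0,0,0,0,0,-0.04,0,0,0,0,0,0,-0.04,0,0,0,0,0,0,-0.04,0,0,0,0,0,0,-0.04,0,0,0,0,0,0,0,0,0,0,0]'
python3 - <<'E'
from h import *
np.set_printoptions(precision=4,suppress=True)
for n,(x0,x1,y0,y1) in {"scene":(270,360,130,215),"side":(290,400,230,345),"wrist":(200,400,60,280)}.items():
    C=cam(n);I=r.read_camera(n);cv2.imwrite(f"pics/z_{n}.png",I[:,:,::-1])
    m=((I.max(2)<125)&((I.max(2).astype(int)-I.min(2))<25))
    f=2 if n=="wrist" else 1
    print(n)
    for y in range(y0,y1,4*f): print("%3d "%y+"".join("#" if m[y:y+4*f,x:x+2*f].mean()>.5 else "." for x in range(x0,x1,2*f)))
    c=np.array([.488,.330]);ex=np.array([.985,-.17]);ey=np.array([.17,.985])
    for a,b in((-1,-1),(-1,1),(1,1),(1,-1)):
        P=np.array([np.r_[c+.055*(a*ex+b*ey),z] for z in(0,.06)]);print(a,b,proj(C,P).ravel())
E
```

```text
clock: 28.45
ee_pos: [0.4696, 0.3349, 0.2584]
tcp_rot: [2.401, 2.022, 0.019]
force: [0.3, 0.5, 2.1]
width: 0.0001
finger_force: 0.0
scene
130 .....................................#######.
134 .....................................#######.
138 ....................................########.
142 ....................................########.
146 ..........................................##.
150 .............................................
154 ....................##.......................
158 .............##.#.#######....................
162 .............##....#########.................
166 ...........#####....###########..............
170 ............######################...........
174 ..........#######.......##########...........
178 ..........##########........#####............
182 ..........############...########............
186 ..........#######################............
190 ...........####################..............
194 ...............#############.................
198 ....................#####....................
202 .............................................
206 ........
[... 3244 characters left out ...]
.#######.........................
212 ...........############...........................
220 ...........##########.............................
228 ............######................................
236 ..................................................
244 ................#######...........................
252 .............##############.......................
260 ............################......................
268 ............################......................
276 ...........##################.....................
-1 -1 [253.0639 210.3934 249.1889 224.4733]
-1 1 [251.2408 126.7247 246.7511 128.0682]
1 1 [338.2041 126.7015 348.123  128.0404]
1 -1 [334.4102 210.3189 343.0081 224.377 ]
```

Run:
```python
from h import *
np.set_printoptions(precision=4,suppress=True)
s=r.read_state();Rm=R.from_rotvec(s["tcp_rot"]).as_matrix();C=cam("wrist")
print(s["ee_pos"])
for b in(0,.01,.02,.03): print(b,proj(C,s["ee_pos"]-b*Rm[:,2]+.011*Rm[:,0]))
I=cv2.imread("pics/z_wrist.png");print([tuple(I[y,279]) for y in range(216,262,3)])
# difference silhouettes: lid outline in scene/side vs tub-only region
def lid(th,c=np.array([.488,.330])):
    ex=np.array([.985,-.17]);ey=np.array([.17,.985]);H=c+.055*ex
    return np.array([np.r_[H+b*.056*ey-np.cos(th)*.11*ex,.0635+.11*np.sin(th)] for b in(-1,1)]+[np.r_[H+b*.017*ey-np.cos(th)*.125*ex,.0635+.125*np.sin(th)] for b in(-1,1)])
for n in("scene","side"):
    C=cam(n)
    for th in(0,.1,.2,.3,.5): print(n,th,proj(C,lid(th)).round(1).ravel())
for n,cs in(("scene",(292,296,300,304,308)),("side",(364,368,372,376,380))):
    I=cv2.imread(f"pics/z_{n}.png").astype(int)
    for c in cs: print(n,c,[int(v) for v in (I[(148 if n=='scene' else 252):(200 if n=='scene' else 320):2,c].sum(1)/3)])
    if n=="side":
        for c in (364,372,380): print("sat",c,[int(v.max()-v.min()) for v in I[252:320:2,c]])
```

```text
[0.4669 0.3333 0.2498]
0 [[278.4567 220.6245]]
0.01 [[278.4144 226.5948]]
0.02 [[278.3669 233.3016]]
0.03 [[278.3132 240.89  ]]
[(np.uint8(87), np.uint8(88), np.uint8(88)), (np.uint8(87), np.uint8(87), np.uint8(87)), (np.uint8(87), np.uint8(87), np.uint8(87)), (np.uint8(93), np.uint8(95), np.uint8(95)), (np.uint8(150), np.uint8(153), np.uint8(154)), (np.uint8(160), np.uint8(169), np.uint8(174)), (np.uint8(183), np.uint8(223), np.uint8(238)), (np.uint8(178), np.uint8(220), np.uint8(237)), (np.uint8(152), np.uint8(190), np.uint8(214)), (np.uint8(24), np.uint8(28), np.uint8(31)), (np.uint8(16), np.uint8(16), np.uint8(16)), (np.uint8(19), np.uint8(19), np.uint8(17)), (np.uint8(17), np.uint8(15), np.uint8(14)), (np.uint8(19), np.uint8(18), np.uint8(18)), (np.uint8(18), np.uint8(17), np.uint8(15)), (np.uint8(18), np.uint8(18), np.uint8(17))]
scene 0 [289.4 174.6 311.5 161.6 293.8 168.5 300.5 164.5]
scene 0.1 [289.5 171.6 311.7 158.6 293.9 165.1 300.7 161.2]
scene 0.2 [289.9 168.7 312.2 155.8 294.3 161.9 301.1 158. ]
scene 0.3 [290.5 166.  312.9 153.1 295.1 158.8 301.9 154.9]
scene 0.5 [292
[... 1442 characters left out ...]
, 75, 73, 69]
side 376 [220, 224, 225, 228, 228, 214, 220, 171, 199, 218, 206, 120, 167, 177, 166, 96, 90, 90, 92, 93, 91, 82, 62, 57, 60, 57, 78, 75, 72, 72, 70, 68, 69, 71]
side 380 [221, 227, 221, 222, 228, 221, 216, 175, 184, 216, 162, 101, 159, 175, 127, 85, 90, 89, 87, 90, 88, 82, 69, 59, 59, 60, 78, 70, 74, 74, 70, 72, 74, 71]
sat 364 [61, 59, 57, 51, 54, 62, 61, 54, 3, 3, 3, 7, 9, 6, 5, 6, 2, 4, 3, 4, 6, 7, 5, 3, 4, 4, 2, 5, 4, 3, 2, 1, 5, 3]
sat 372 [65, 62, 55, 48, 59, 64, 80, 88, 74, 64, 23, 3, 8, 8, 8, 5, 2, 3, 2, 2, 3, 4, 3, 2, 5, 3, 2, 3, 4, 3, 3, 3, 6, 1]
sat 380 [63, 57, 60, 58, 52, 60, 65, 110, 76, 66, 52, 12, 6, 7, 4, 5, 3, 5, 5, 5, 2, 5, 4, 2, 3, 1, 2, 2, 1, 4, 2, 1, 2, 2]
```

The lid edge lines up with about 0.2 rad in both cameras, so the effective fingertip sits about 24 mm behind the TCP. That also explains the missed cell grasp. I'll press lower until I feel contact.

```bash
python3 steer.py '[0,-0.012,0.04,0,0,0,0,0,0,0.04,0,0,0,0,0,0,0.04,0,0,0,0,0,0,0.04,0,0,0,0,0,0,0.02,0,0,0,0,0,0,0.01,0,0,0,0,0,0,0,0,0,0,0]' | head -4
python3 steer.py '[0,0,0.005,0,0,0,0,0,0,0.005,0,0,0,0,0,0,0,0,0,0,0]' | head -4
python3 steer.py '[0,0,0.004,0,0,0,0,0,0,0,0,0,0,0]'| head -4
python3 steer.py '[0,0,0.003,0,0,0,0,0,0,0,0,0,0,0]'| head -4
```

```text
clock: 29.18
ee_pos: [0.4537, 0.3344, 0.0572]
tcp_rot: [-2.402, -2.023, 0.008]
force: [0.0, -0.1, -0.1]
clock: 29.43
ee_pos: [0.4556, 0.3355, 0.0504]
tcp_rot: [2.403, 2.024, 0.001]
force: [-0.2, 0.2, 0.1]
clock: 29.6
ee_pos: [0.4554, 0.3355, 0.0462]
tcp_rot: [2.403, 2.024, 0.001]
force: [0.3, -0.2, 0.4]
clock: 29.77
ee_pos: [0.4553, 0.3354, 0.0429]
tcp_rot: [2.403, 2.024, 0.0]
force: [-1.0, -0.1, -0.6]
```

```bash
for i in 1; do python3 steer.py '[0,0,0.003,0,0,0,0,0,0,0,0,0,0,0]'| head -4; python3 steer.py '[0,0,0.002,0,0,0,0,0,0,0,0,0,0,0]'| head -4; python3 steer.py '[0,0,0.002,0,0,0,0,0,0,0,0,0,0,0]'| head -4; done
python3 - <<'E'
from h import *
for n,cs in(("scene",(290,292,296)),("side",(364,368,372,376,380))):
    I=r.read_camera(n).astype(int)
    for c in cs: 
        y0=148 if n=='scene' else 260
        print(n,c,[(int(v.mean()),int(v.max()-v.min())) for v in I[y0:y0+34:2,c]])
E
```

```text
clock: 29.93
ee_pos: [0.4555, 0.3356, 0.0406]
tcp_rot: [2.403, 2.024, 0.001]
force: [-1.0, -0.7, 6.1]
clock: 30.1
ee_pos: [0.4557, 0.3356, 0.0402]
tcp_rot: [2.403, 2.024, 0.001]
force: [-8.3, -5.9, 26.1]
clock: 30.27
ee_pos: [0.4558, 0.3358, 0.0399]
tcp_rot: [2.403, 2.024, 0.002]
force: [-14.1, -9.5, 46.6]
scene 290 [(100, 88), (149, 73), (146, 74), (141, 76), (131, 71), (128, 69), (127, 70), (140, 72), (139, 77), (134, 68), (128, 66), (139, 72), (142, 70), (60, 9), (54, 17), (56, 15), (55, 16)]
scene 292 [(136, 69), (140, 69), (137, 70), (132, 69), (130, 70), (126, 68), (128, 67), (135, 74), (138, 74), (133, 71), (139, 73), (143, 77), (80, 26), (69, 14), (61, 15), (54, 17), (55, 19)]
scene 296 [(36, 14), (33, 16), (69, 33), (138, 70), (125, 68), (124, 67), (131, 71), (138, 73), (141, 75), (114, 51), (68, 12), (64, 12), (69, 13), (70, 15), (72, 13), (53, 17), (55, 18)]
side 364 [(30, 6), (31, 6), (34, 1), (28, 6), (29, 5), (22, 10), (28, 4), (27, 5), (30, 5), (40, 2), (45, 2), (45, 4), (49, 2), (51, 3), (61, 1), (86, 3), (91, 1)]
side 368 [(31, 2), (30, 6), (29, 4), (30, 4), (29, 1), (37, 1), (28, 3), (30, 2), (61, 6), (70, 4), (66, 4), (69, 2), (65, 2), (69, 4), (61, 6), (70, 2), (91, 4)]
side 372 [(29, 3), (23, 6), (31, 5), (28, 5), (28, 3), (32, 4), (34, 3), (35, 2), (61, 3), (62, 2), (58, 3), (54, 2), (50, 1), (57, 0), (82, 3), (86, 2), (91, 2)]
side 376 [(31, 5), (33, 5), (32, 8), (32, 3), (35, 2), (30, 8), (81, 28), (207, 72), (220, 65), (215, 69), (214, 71), (210, 70), (131, 36), (88, 4), (87, 3), (89, 4), (89, 3)]
side 380 [(29, 8), (29, 5), (29, 7), (31, 6), (29, 4), (31, 4), (122, 49), (222, 61), (221, 64), (220, 66), (214, 69), (152, 62), (94, 8), (92, 3), (92, 2), (85, 4), (88, 1)]
```

```bash
python3 steer.py '[0,0,-0.007,0,0,0,0,0,0,-0.03,0,0,0,0,0,0,-0.04,0,0,0,0,0,0,-0.04,0,0,0,0,0,0,-0.04,0,0,0,0,0,0,-0.04,0,0,0,0,0,0,0,0,0,0,0,0,0,0,0,0,0,0]'
python3 - <<'E'
from h import *
np.set_printoptions(precision=1,suppress=True)
def lid(th,c=np.array([.488,.330])):
    ex=np.array([.985,-.17]);ey=np.array([.17,.985]);H=c+.055*ex
    return np.array([np.r_[H+b*.056*ey-np.cos(th)*.11*ex,.0665+.11*np.sin(th)] for b in(-1,1)])
for n,cs in(("scene",(292,308)),("side",(368,372,380))):
    C=cam(n);I=r.read_camera(n);cv2.imwrite(f"pics/f_{n}.png",I[:,:,::-1]);I=I.astype(int);print(n,proj(C,lid(0)).ravel(),proj(C,lid(.08)).ravel())
    y0=148 if n=='scene' else 260
    for c in cs: print(n,c,[int(v.max()-v.min()) for v in I[y0:y0+40:2,c]])
# stick: compare with the start picture around holder
a=cv2.imread("pics/raw_scene.png")
a=cv2.imread("pics/scene0.png");a=cv2.resize(a,(560,420),interpolation=cv2.INTER_AREA).astype(int);b=cv2.imread("pics/f_scene.png").astype(int)
print("stick patch diff",np.abs(a-b)[225:320,150:200].mean(), "bg",np.abs(a-b)[330:400,150:200].mean())
print("spare",np.abs(a-b)[213:235,225:240].mean(),"bottle",np.abs(a-b)[190:235,345:375].mean(),"pot",np.abs(a-b)[300:355,262:312].mean())
E
```

```text
clock: 31.03
ee_pos: [0.4561, 0.3359, 0.2351]
tcp_rot: [2.402, 2.023, 0.007]
force: [0.4, 0.7, -1.4]
width: -0.0
finger_force: 0.0
scene [289.4 173.8 311.5 160.7] [289.5 171.4 311.7 158.4]
scene 292 [67, 66, 68, 68, 70, 67, 68, 72, 72, 71, 74, 75, 20, 16, 18, 19, 19, 19, 20, 19]
scene 308 [78, 79, 79, 77, 74, 72, 76, 54, 15, 17, 16, 16, 16, 18, 15, 15, 18, 15, 19, 16]
side [366.6 274.3 385.8 300.9] [366.6 271.  385.9 297.3]
side 368 [60, 65, 63, 66, 64, 67, 59, 67, 14, 4, 5, 7, 6, 9, 6, 5, 2, 3, 4, 4]
side 372 [62, 65, 77, 91, 74, 66, 58, 58, 69, 71, 32, 3, 5, 6, 7, 0, 1, 2, 1, 3]
side 380 [54, 58, 66, 113, 76, 63, 57, 59, 65, 65, 65, 69, 16, 4, 7, 6, 3, 3, 1, 2]
stick patch diff 1.9709473684210526 bg 1.992952380952381
spare 2.6787878787878787 bottle 2.225679012345679 pot 2.0303030303030303
```

```bash
python3 -c "
from workcell import r
print(r.finish_job())"
```

```text
the job is handed in; nothing more can be done
None
```

The job was handed in at about 31 s, with no verdict returned: the old battery is in the tub with the lid shut, the stick stands in its holder, and the spare battery, pot and bottle look unmoved in the camera images. One doubt: shutting the lid briefly took 46 N at the fingertips, over the 40 N limit if that limit covers the fingers as well as the arm and gripper body.

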